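# Slide the absorber plate out over the end of the test box

## Task

Push the dark absorber plate along the top of the white test box, towards the end where the clamp stand stands, until about a third of the plate's length overhangs that end, so that its edge can be clipped to. Leave it lying flat and square with the box, not sticking out over the long sides. Only push it: do not lift or carry it, and do not disturb the other things around.

Things in the scene. Friction and masses are not known exactly. Their poses are not given: they have to be found in the camera images.
- plate: loose flat dark metal plate, 100 mm (its x) by 150 mm (its y, the long way) by 6 mm thick, about 0.25 kg, lying on top of the test box, a little askew. Origin: centre of its underside. Its z points up. Its y axis is within about 15 degrees of the box's y axis at the start.
- box: white insulated test box fixed to the bench, 240 mm (its x) by 320 mm (its y, the long way) by 150 mm high, closed flat top without rims, open on its long +x side where cans are seen inside. Origin: centre of its underside, on the bench; its top face is at z = 150 mm and its two ends are at y = -160 and +160 mm in its own frame. The plate slides on the top with friction (coefficient very roughly 0.3 to 1).
- stand: loose clamp stand, 100 x 100 mm dark base 16 mm high, steel post 12 mm thick up to 266 mm, with a small double clamp at 190 mm height whose jaws reach 75 mm out along its y axis to both sides. It stands on the bench about 330 mm from the box's centre, beyond one of the box's two ends: that is the end to push to. Origin: centre of its underside. Leave it alone.
- bottle: loose amber bottle, 66 mm diameter, 170 mm high, on the bench beyond the other end of the box. Origin: centre of its underside. Leave it alone.
- weight: small loose brass weight, 24 mm diameter, 33 mm high, standing on the box top near its long +x side, beside the plate. Origin: centre of its underside. Leave it alone.
- can: loose plain aluminium can, 66 mm diameter, 115 mm high, on the bench on the far side of the box. Origin: centre of its underside. Leave it alone.
Things that resemble listed ones, but are neither listed nor needed, are in the scene too. What is shaped like the plate but red or turquoise is not meant.

How it is judged:
By the outcome, as a careful person would: the job done as asked, in the order asked, and still so for the second after the job is handed in, with the robot touching nothing.
It also fails if it takes over 38 s, if anything falls off the work surface, if the arm or the gripper's body presses on something with over 40 N, if the wrist force passes 120 N, or if a joint passes its speed limit or range.

## Robot

A 6-joint arm with a two-finger parallel gripper is mounted at the origin on the work surface. World frame = base frame: x ahead of the robot, y to its left, z up, the work surface at z = 0. Lengths are in m, angles in rad, forces in N, time in s.
With the tool pointing down it reaches from about 0.425 to 1.125 m from the base axis. Payload 14.9 kg.
Tool frame: the origin (TCP) lies midway between the tips of the shut fingers; the grasp point (between the pads) lies 19 mm behind it; y points along the fingers, x is the direction in which the jaws open and shut, and the axes are right-handed (so a half turn about y gives the same grasp; the last joint's range is limited). The gripper opens to 91 mm and grips with 3 to 60 N. Pads are 32 mm wide; open, the fingers measure 118 mm over their backs; the gripper's body (76 mm by 178 mm) begins 60 mm behind the grasp point.
Start: joints at [1.252, 0.379, 1.734, -0, 1.028, -0.033], TCP at [0.197, 0.672, 0.183] pointing down, gripper open.
Joint ranges: [-2.77, 2.77], [-0.74, 2.19], [0, 2.66], [-1.06, 4.2], [0.31, 2.87], [-3.08, 3.08]. Speed limits (rad/s): [1.89, 1.89, 2.39, 3.14, 3.14, 3.14].

## Interface

Orientations are given as a 3x3 rotation matrix whose columns are the frame's x, y, z axes.
In Python, from cell import env gives the robot as it stands.
- The arm moves only by the tool servo_tool, never from a script. Its argument "increments" is a list of rows, each an object with "linear": the shift along the world's x, y, z in mm, a list of three; "angular": the turn, a rotation vector about the world's x, y, z in rad, a list of three. A call has 1 to 5 rows; each row shifts and turns the commanded pose from where the row before left it; what a row does not reach is not made up. A row lasts 1/12 s, in which the tool goes at most 41.7 mm and 7.16 degrees, less where a joint would pass 70% of its speed; a pose out of reach is approached as far as the arm can. A call with a gripper value outside its range is refused whole. "fingers" is the finger opening in mm, from 0 to 91.2, set as the call begins (left out, the last holds). The fingers move at their own pace and stop on an object; the grip force is fixed at half the most. Time passes only in rows, so rows that do not move let the fingers close. It gives the time, the measured TCP pose, the force and the opening at its end, in the units of the state.
- env.observe(): the state, without advancing time (a new reading comes with each control period).
- env.capture(name): name is "side" or "top" or "wrist"; returns the picture (480x640x3 uint8, red, green, blue); there is no depth.
- env.camera_params(name): a dict with "intrinsics" (3x3 intrinsics, pixels), "D" ([k1, k2, p1, p2, k3] as OpenCV has them; the pictures are not rectified), "rvec" (rotation vector, rad) and "tvec" (3), from world to camera coordinates, as OpenCV has them; the wrist camera has in their place "mount" (4x4, takes a point from camera to tool coordinates, whose origin is the TCP and whose axes are the tool frame's). Camera axes: x right, y down, z forward; pixel columns grow to the right and rows downward; lengths in m; the calibration is good to about 2 mm. A picture is of the moment at which its call begins: read the wrist's pose just before it. camera_params takes no time and is no camera call.
- env.sign_off(): hands the job in, once; it reports no verdict.
Trained networks look in the newest picture that a camera, given by its name, has taken for a name from the list of things; names that differ only in an ending like _2 or _b are one class to them, and where a whole thing is asked for, a point or a joint stands for the part that bears it (a point fixed in the world has none). Each returns a list of dicts, best first, with "conf" (0 to 1); they miss things now and then, are a little off and sometimes report something else, mostly with a low value. They report only what shows in the picture. A call takes as long as a camera call. They do not tell look-alikes from the thing itself.
- env.spot_in(query, camera): "rect" ([left, top, right, bottom] in pixels, round what is visible of it).
- env.tip_of(query, camera): "position" ([column, row] in pixels: a listed point, or the origin of a listed thing).
The state is a dict: "time": time; "qpos": joint angles; "qvel": joint speeds; "tau": joint torques, N m; "tool_pos": TCP position; "tool_rot": TCP orientation; "force": force on the tool from outside, world axes, zero at the start; "torque": the same for the moment, N m; "grip_width": finger opening in m.
Only numpy, scipy, OpenCV 4.12 (cv2) and the standard library are available. Lean on these libraries where they do the work, as an engineer would, in place of code of your own. Each camera call takes 0.05 s, during which the arm holds its last target. There are 200 camera calls.

## Working session

There is one attempt and no reset: what is moved stays moved. The work goes in short steps, Python scripts to look and compute and a tool call to move; the robot and the scene stay as the last step left them, time stands still between calls to the robot, and variables do not carry over. Pictures are saved under pics/ and viewed, about 8 in all and at most 12, crops included, and the job is handed in when it is done.

Besides the shell and the picture viewer there is one more tool, called after "Emit:" as name(argument=value, ...), one argument or row to a line, values as JSON. servo_tool: Moves the arm, as the interface text tells. Its arguments: {"type":"object","properties":{"increments":{"type":"array","items":{"type":"object","properties":{"linear":{"type":"array","items":{"type":"number"}},"angular":{"type":"array","items":{"type":"number"}}}}},"fingers":{"type":"number"}},"required":["increments"]}

```bash
mkdir -p pics; python3 - <<'E'
from cell import env
import cv2,numpy as np
for c in("side","top"):
    im=env.capture(c); cv2.imwrite(f"pics/{c}0.png",im[:,:,::-1])
    p=env.camera_params(c); R=cv2.Rodrigues(np.array(p["rvec"],float))[0]
    print(c,(-R.T@np.array(p["tvec"]).ravel()).round(3),R[2].round(2),np.array(p["intrinsics"]).round(0).tolist())
    for q in("plate","box","stand","bottle","weight","can"):
        print(q,[([int(v) for v in d["rect"]],round(d["conf"],2)) for d in env.spot_in(q,c)][:3],[(np.round(d["position"]).tolist(),round(d["conf"],2)) for d in env.tip_of(q,c)][:3])
o=env.observe();print(o["time"],o["tool_pos"],o["tool_rot"],o["grip_width"])
E
```

```text
side [0.351 0.845 0.87 ] [ 0.17 -0.74 -0.66] [[514.0, 0.0, 316.0], [0.0, 514.0, 251.0], [0.0, 0.0, 1.0]]
plate [([310, 196, 371, 244], 0.93), ([419, 224, 479, 262], 0.89), ([370, 356, 451, 411], 0.79)] [([342.0, 221.0], 0.86), ([240.0, 240.0], 0.86), ([413.0, 384.0], 0.67)]
box [([259, 179, 407, 333], 0.79)] [([340.0, 224.0], 0.32)]
stand [([371, 118, 403, 198], 0.79)] [([382.0, 204.0], 0.89), ([342.0, 222.0], 0.22)]
bottle [([268, 318, 304, 390], 0.56), ([261, 176, 406, 332], 0.16)] []
weight [([278, 215, 293, 233], 0.5)] [([288.0, 230.0], 0.69)]
can [([185, 236, 220, 290], 0.95)] [([207.0, 281.0], 0.68)]
top [0.394 0.035 1.324] [ 0.12 -0.02 -0.99] [[606.0, 0.0, 306.0], [0.0, 606.0, 237.0], [0.0, 0.0, 1.0]]
plate [([385, 345, 466, 431], 0.88), ([314, 228, 393, 288], 0.83), ([332, 105, 410, 178], 0.8)] [([352.0, 259.0], 0.81), ([425.0, 385.0], 0.71), ([373.0, 141.0], 0.67)]
box [([256, 181, 436, 331], 0.77)] []
stand [([471, 272, 574, 322], 0.69)] [([498.0, 299.0], 0.63)]
bottle [([166, 222, 205, 257], 0.84)] [([192.0, 244.0], 0.56), ([350.0, 259.0], 0.21)]
weight [([318, 194, 329, 205], 0.51)] [([323.0, 198.0], 0.58)]
can [([281, 94, 312, 135], 0.91)] [([296.0, 122.0], 0.63), ([353.0, 257.0], 0.53)]
1.3 [0.19733277 0.67161479 0.18280574] [[ 2.81938266e-01 -3.00205107e-05 -9.59432547e-01]
 [ 9.59432547e-01 -3.33644419e-05  2.81938267e-01]
 [-4.04748623e-05 -9.99999999e-01  1.93959421e-05]] 0.09092913949735992
```

View pictures.

View pics/top0.png

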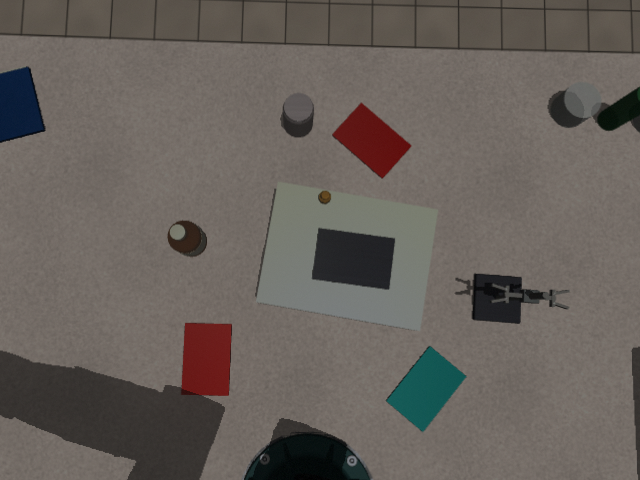

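View pics/side0.png

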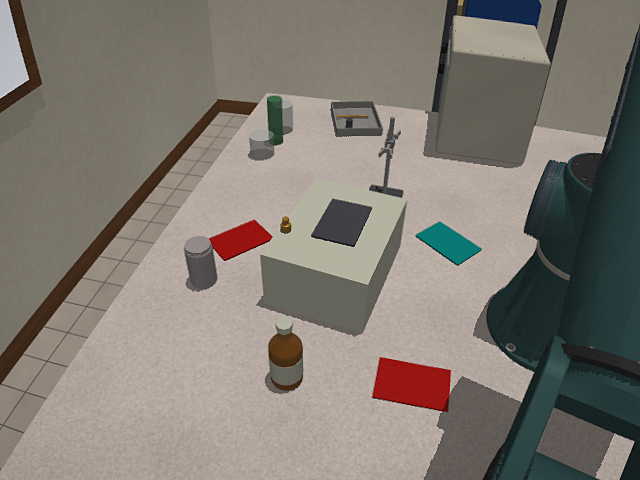

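```bash
cat >h.py <<'E'
from cell import env
import cv2,numpy as np
def back(px,z,c="top"):
    p=env.camera_params(c);R=cv2.Rodrigues(np.array(p["rvec"],float))[0];t=np.array(p["tvec"],float).ravel()
    n=cv2.undistortPoints(np.array(px,float).reshape(-1,1,2),np.array(p["intrinsics"],float),np.array(p["D"],float)).reshape(-1,2)
    d=np.c_[n,np.ones(len(n))]@R; C=-R.T@t
    return (C+d*((z-C[2])/d[:,2])[:,None])[:,:2]
def quad(mask,z,seed):
    n,l=cv2.connectedComponents(mask.astype(np.uint8)); m=(l==l[seed[1],seed[0]]).astype(np.uint8)
    c=max(cv2.findContours(m,cv2.RETR_EXTERNAL,cv2.CHAIN_APPROX_NONE)[0],key=cv2.contourArea).reshape(-1,2)
    w=back(c,z); r=cv2.minAreaRect((w*1000).astype(np.float32))
    return r, cv2.boxPoints(r).round(1)
E
python3 - <<'E'
from h import *
im=cv2.imread("pics/top0.png").astype(int)
g=im.sum(2)/3
print(im[259,352],im[290,300],im[350,300])
print("plate",quad((g<75),.156,(352,259)))
sat=im[:,:,2]-im[:,:,0]
b=im[290,300]; print("box corners",back([(277,182.5),(437.5,209),(419,330),(257,302)],.150).round(4).tolist())
print("weight",back([(324,198)],.165),"stand",back([(498,299)],0.016),"bottle",back([(192,244)],0))
E
```

```text
[39 36 35] [121 125 121] [103 109 117]
plate (((497.35784912109375, -75.33807373046875), (150.9895477294922, 99.76016235351562), 83.56843566894531), array([[ 439.3, -144.8],
       [ 538.5, -155.9],
       [ 555.4,   -5.9],
       [ 456.2,    5.3]], dtype=float32))
box corners [[0.6435, 0.076], [0.5987, -0.241], [0.3625, -0.2045], [0.4086, 0.1077]]
weight [[ 0.61212944 -0.01658329]] stand [[ 0.42907761 -0.40204742]] bottle [[0.53345222 0.26302598]]
```

Emit:
servo_tool(
  fingers=60,
  increments=[
    {"linear": [8,-16,25],"angular": [0,0,-0.08]},
    {"linear": [13,-26,25],"angular": [0,0,-0.08]},
    {"linear": [13,-26,25],"angular": [0,0,-0.08]},
    {"linear": [13,-26,5],"angular": [0,0,-0.08]},
    {"linear": [13,-26,0],"angular": [0,0,-0.08]},
  ],
)

```text
time: 1.72
tool_pos: [0.2582, 0.5514, 0.2653]
tool_rot: [[0.636, 0.002, -0.772], [0.772, 0.003, 0.636], [0.004, -1.0, 0.001]]
force: [1.0, 0.6, -0.4]
grip_width: 0.0614
```

Emit:
servo_tool(
  increments=[
    {"linear": [13,-26,0],"angular": [0,0,-0.08]},
    {"linear": [13,-26,0],"angular": [0,0,-0.08]},
    {"linear": [13,-26,0],"angular": [0,0,-0.08]},
    {"linear": [13,-26,0],"angular": [0,0,-0.08]},
    {"linear": [13,-26,0],"angular": [0,0,-0.08]},
  ],
)

```text
time: 2.13
tool_pos: [0.3227, 0.4203, 0.263]
tool_rot: [[0.886, 0.0, -0.463], [0.463, 0.0, 0.886], [0.0, -1.0, 0.0]]
force: [0.5, 0.2, -0.4]
grip_width: 0.0601
```

Emit:
servo_tool(
  increments=[
    {"linear": [13,-26,0],"angular": [0,0,-0.08]},
    {"linear": [13,-26,0],"angular": [0,0,-0.08]},
    {"linear": [13,-26,0],"angular": [0,0,-0.08]},
    {"linear": [13,-26,0],"angular": [0,0,-0.08]},
    {"linear": [13,-26,0],"angular": [0,0,-0.08]},
  ],
)

```text
time: 2.55
tool_pos: [0.3877, 0.2903, 0.263]
tool_rot: [[0.997, 0.0, -0.081], [0.081, 0.0, 0.997], [0.0, -1.0, 0.0]]
force: [0.6, -0.1, 0.8]
grip_width: 0.0601
```

Emit:
servo_tool(
  increments=[
    {"linear": [13,-26,0],"angular": [0,0,-0.08]},
    {"linear": [13,-26,0],"angular": [0,0,-0.08]},
    {"linear": [13,-26,0],"angular": [0,0,-0.068]},
    {"linear": [13,-26,0]},
    {"linear": [13,-26,0]},
  ],
)

```text
invalid input
```

Emit:
servo_tool(
  increments=[
    {"linear": [13,-26,0],"angular": [0,0,-0.08]},
    {"linear": [13,-26,0],"angular": [0,0,-0.08]},
    {"linear": [13,-26,0],"angular": [0,0,-0.064]},
    {"linear": [13,-26,0],"angular": [0,0,0]},
    {"linear": [13,-26,0],"angular": [0,0,0]},
  ],
)

```text
time: 2.97
tool_pos: [0.4528, 0.1603, 0.2631]
tool_rot: [[0.99, 0.001, 0.139], [-0.139, 0.0, 0.99], [0.0, -1.0, 0.0]]
force: [0.3, 0.1, -0.0]
grip_width: 0.06
```

Emit:
servo_tool(
  increments=[
    {"linear": [13,-26,0],"angular": [0,0,0]},
    {"linear": [13,-26,0],"angular": [0,0,0]},
    {"linear": [13,-26,0],"angular": [0,0,0]},
    {"linear": [13,-26,0],"angular": [0,0,0]},
    {"linear": [9,-17,0],"angular": [0,0,0]},
  ],
)

```text
time: 3.38
tool_pos: [0.5142, 0.0385, 0.263]
tool_rot: [[0.99, 0.001, 0.139], [-0.139, -0.0, 0.99], [0.001, -1.0, -0.0]]
force: [-0.6, 0.5, -0.3]
grip_width: 0.06
```

Emit:
servo_tool(
  increments=[
    {"linear": [0,0,-20],"angular": [0,0,0]},
    {"linear": [0,0,-20],"angular": [0,0,0]},
    {"linear": [0,0,-20],"angular": [0,0,0]},
    {"linear": [0,0,-20],"angular": [0,0,0]},
    {"linear": [0,0,0],"angular": [0,0,0]},
  ],
)

```text
time: 3.8
tool_pos: [0.5113, 0.0404, 0.1796]
tool_rot: [[0.99, -0.005, 0.139], [-0.139, -0.0, 0.99], [-0.005, -1.0, -0.001]]
force: [-0.9, 0.2, -0.5]
grip_width: 0.06
```

```bash
python3 - <<'E'
from h import *
o=env.observe();T=np.eye(4);T[:3,:3]=o["tool_rot"];T[:3,3]=o["tool_pos"]
print(o["tool_pos"],o["qpos"],o["force"])
a=env.capture("wrist");b=env.capture("side")
b=cv2.resize(b[150:330,240:430],None,fx=3,fy=3)
cv2.imwrite("pics/w1.png",a[:,:,::-1]);cv2.imwrite("pics/s1.png",b[:,:,::-1])
E
```

```text
[0.51126479 0.04044607 0.17959077] [3.34892001e-02 8.83139652e-02 2.10832050e+00 1.94606532e-05
 9.49763450e-01 1.72691123e-01] [-0.8809356   0.16181904 -0.45144105]
```

View pics/w1.png

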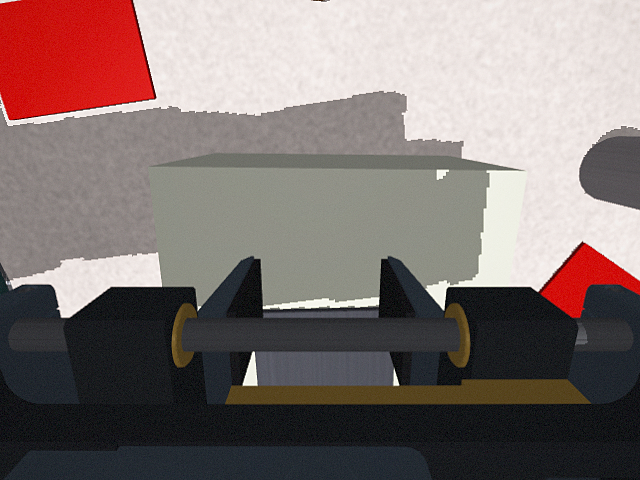

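View pics/s1.png

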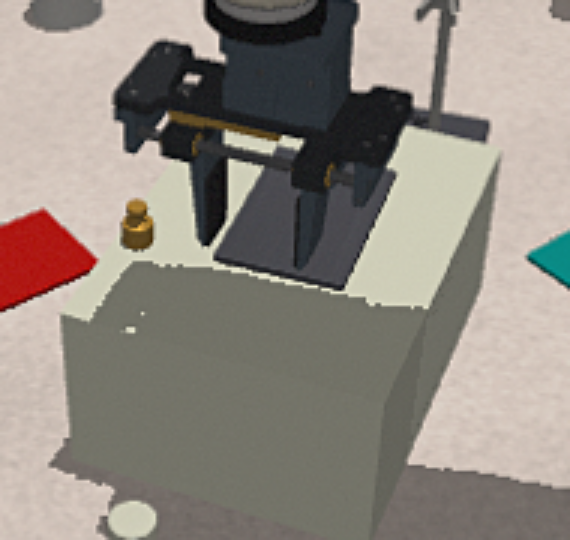

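Emit:
servo_tool(
  increments=[
    {"linear": [0,0,-10],"angular": [0,0,0]},
    {"linear": [0,0,-10],"angular": [0,0,0]},
    {"linear": [0,0,-6],"angular": [0,0,0]},
    {"linear": [0,0,0],"angular": [0,0,0]},
    {"linear": [0,0,0],"angular": [0,0,0]},
  ],
)

```text
time: 4.32
tool_pos: [0.5132, 0.0406, 0.1566]
tool_rot: [[0.99, -0.001, 0.139], [-0.139, 0.0, 0.99], [-0.001, -1.0, -0.0]]
force: [-0.9, -0.6, 0.2]
grip_width: 0.0599
```

Emit:
servo_tool(
  increments=[
    {"linear": [0,0,-3.5],"angular": [0,0,0]},
    {"linear": [-0.7,-5,0],"angular": [0,0,0]},
    {"linear": [-1.1,-8,0],"angular": [0,0,0]},
    {"linear": [-1.1,-8,0],"angular": [0,0,0]},
    {"linear": [-0.7,-5,0],"angular": [0,0,0]},
  ],
)

```text
time: 4.73
tool_pos: [0.5096, 0.0135, 0.1535]
tool_rot: [[0.99, 0.0, 0.139], [-0.139, -0.0, 0.99], [0.0, -1.0, -0.0]]
force: [0.2, 0.2, -0.0]
grip_width: 0.0599
```

Emit:
servo_tool(
  increments=[
    {"linear": [-0.7,-5,0],"angular": [0,0,0]},
    {"linear": [-0.7,-5,0],"angular": [0,0,0]},
    {"linear": [-0.7,-5,0],"angular": [0,0,0]},
    {"linear": [-0.7,-5,0],"angular": [0,0,0]},
    {"linear": [-0.7,-5,0],"angular": [0,0,0]},
  ],
)

```text
time: 5.15
tool_pos: [0.5062, -0.0109, 0.1534]
tool_rot: [[0.99, 0.0, 0.138], [-0.138, -0.0, 0.99], [0.0, -1.0, -0.0]]
force: [-0.0, 0.7, -0.7]
grip_width: 0.06
```

Emit:
servo_tool(
  increments=[
    {"linear": [-1,-7,0],"angular": [0,0,0]},
    {"linear": [-1,-7,0],"angular": [0,0,0]},
    {"linear": [-1,-7,0],"angular": [0,0,0]},
    {"linear": [-1,-7,0],"angular": [0,0,0]},
    {"linear": [-1,-7,0],"angular": [0,0,0]},
  ],
)

```text
time: 5.57
tool_pos: [0.5011, -0.0461, 0.1533]
tool_rot: [[0.99, -0.0, 0.139], [-0.139, 0.0, 0.99], [-0.0, -1.0, 0.0]]
force: [0.0, -0.2, -0.6]
grip_width: 0.0602
```

```bash
python3 - <<'E'
from h import *
o=env.observe();print(o["tool_pos"],o["force"])
a=env.capture("top")[150:390,220:540];b=env.capture("side")
cv2.imwrite("pics/full2.png",env.capture("top")[:,:,::-1])
b=b[130:370,220:460]
cv2.imwrite("pics/c2.png",cv2.resize(np.hstack([a,b]),None,fx=1.42,fy=1.42)[:,:,::-1])
E
```

```text
[ 0.50113129 -0.04614629  0.15331593] [ 0.04609869 -0.1731714  -0.64330997]
```

View pics/c2.png

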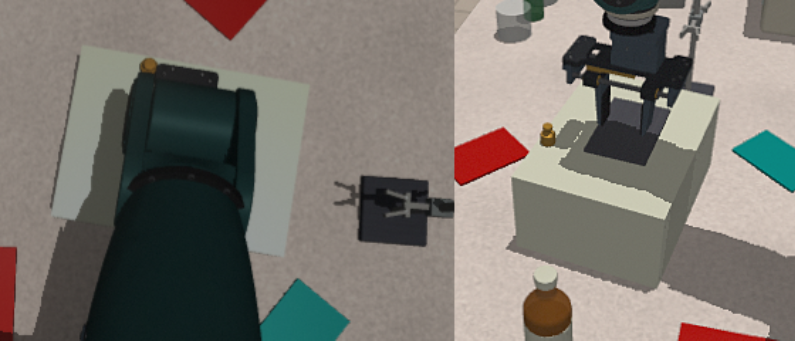

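Emit:
servo_tool(
  increments=[
    {"linear": [1,7,2],"angular": [0,0,0]},
    {"linear": [2.5,18,2],"angular": [0,0,0]},
    {"linear": [3.2,23,0],"angular": [0,0,0]},
    {"linear": [3.2,23,0],"angular": [0,0,0]},
    {"linear": [2.8,20,0],"angular": [0,0,0]},
  ],
)

```text
time: 6.13
tool_pos: [0.5141, 0.0475, 0.1576]
tool_rot: [[0.99, 0.0, 0.138], [-0.138, 0.0, 0.99], [0.0, -1.0, 0.0]]
force: [0.5, 0.1, -0.5]
grip_width: 0.0598
```

Emit:
servo_tool(
  increments=[
    {"linear": [0,0,-3],"angular": [0,0,0]},
    {"linear": [0,0,-2],"angular": [0,0,0]},
    {"linear": [0,0,0],"angular": [0,0,0]},
    {"linear": [0,0,-1],"angular": [0,0,0]},
    {"linear": [0,0,0],"angular": [0,0,0]},
  ],
)

```text
time: 6.55
tool_pos: [0.5138, 0.0451, 0.1512]
tool_rot: [[0.99, -0.0, 0.139], [-0.139, -0.0, 0.99], [-0.0, -1.0, -0.0]]
force: [-0.5, 0.1, -1.0]
grip_width: 0.0603
```

```bash
python3 - <<'E'
from h import *
o=env.observe();print(o["tool_pos"],o["force"])
b=env.capture("side")[150:330,240:430];w=env.capture("wrist")[200:420,140:460]
b=cv2.resize(b,None,fx=2.2,fy=2.2,interpolation=cv2.INTER_CUBIC);w=cv2.resize(w,(int(320*b.shape[0]/220*.65),b.shape[0]))
cv2.imwrite("pics/s3.png",np.hstack([b,w])[:,:,::-1])
E
```

```text
[0.51379165 0.04511797 0.15118825] [-0.53001904  0.07387851 -1.0375001 ]
```

View pics/s3.png

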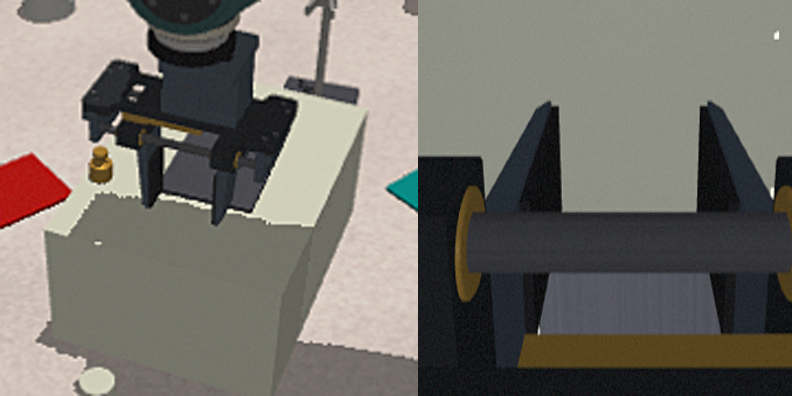

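Emit:
servo_tool(
  increments=[
    {"linear": [0,0,-1],"angular": [0,0,0]},
    {"linear": [0,0,0],"angular": [0,0,0]},
    {"linear": [0,0,-1],"angular": [0,0,0]},
    {"linear": [0,0,0],"angular": [0,0,0]},
  ],
)

```text
time: 6.98
tool_pos: [0.5139, 0.0455, 0.1492]
tool_rot: [[0.99, -0.0, 0.139], [-0.139, 0.0, 0.99], [-0.0, -1.0, -0.0]]
force: [0.4, 0.3, -0.6]
grip_width: 0.06
```

Emit:
servo_tool(
  increments=[
    {"linear": [0,0,-0.7],"angular": [0,0,0]},
    {"linear": [0,0,0],"angular": [0,0,0]},
  ],
)

```text
time: 7.15
tool_pos: [0.5139, 0.0456, 0.1485]
tool_rot: [[0.99, -0.0, 0.139], [-0.139, -0.0, 0.99], [-0.0, -1.0, -0.0]]
force: [-0.4, -0.2, 0.4]
grip_width: 0.0601
```

Emit:
servo_tool(
  increments=[
    {"linear": [0,0,-0.8],"angular": [0,0,0]},
    {"linear": [0,0,0],"angular": [0,0,0]},
  ],
)

```text
time: 7.32
tool_pos: [0.5139, 0.0456, 0.1477]
tool_rot: [[0.99, -0.0, 0.138], [-0.138, -0.0, 0.99], [-0.0, -1.0, -0.0]]
force: [0.6, 0.3, -0.3]
grip_width: 0.0599
```

Emit:
servo_tool(
  increments=[
    {"linear": [0,0,-0.8],"angular": [0,0,0]},
    {"linear": [0,0,0],"angular": [0,0,0]},
  ],
)

```text
time: 7.48
tool_pos: [0.5139, 0.0456, 0.1469]
tool_rot: [[0.99, -0.0, 0.139], [-0.139, -0.0, 0.99], [-0.0, -1.0, -0.0]]
force: [0.4, -0.3, -0.4]
grip_width: 0.06
```

Emit:
servo_tool(
  increments=[
    {"linear": [0,0,-0.8],"angular": [0,0,0]},
    {"linear": [0,0,0],"angular": [0,0,0]},
  ],
)

```text
time: 7.65
tool_pos: [0.5139, 0.0456, 0.1461]
tool_rot: [[0.99, -0.0, 0.139], [-0.139, 0.0, 0.99], [-0.0, -1.0, -0.0]]
force: [0.1, 0.7, -0.4]
grip_width: 0.0603
```

Emit:
servo_tool(
  increments=[
    {"linear": [0,0,-0.8],"angular": [0,0,0]},
    {"linear": [0,0,0],"angular": [0,0,0]},
  ],
)

```text
time: 7.82
tool_pos: [0.5139, 0.0456, 0.1453]
tool_rot: [[0.99, -0.0, 0.139], [-0.139, 0.0, 0.99], [-0.0, -1.0, 0.0]]
force: [0.3, 1.0, 0.3]
grip_width: 0.0601
```

```bash
python3 - <<'E'
from h import *
o=env.observe();print(o["tool_pos"],o["force"],o["tau"].round(1) if hasattr(o["tau"],"round") else o["tau"])
b=env.capture("side")
cv2.imwrite("pics/s4.png",cv2.resize(b[190:270,270:370],None,fx=6,fy=6,interpolation=cv2.INTER_CUBIC)[:,:,::-1])
R=np.array(o["tool_rot"]);P=np.array(o["tool_pos"]);p=env.camera_params("side")
pts=[P+R@[sx*.030,h,.016*sz] for sx in(-1,1) for sz in(-1,1) for h in (0,)]
print(cv2.projectPoints(np.array(pts),np.array(p["rvec"],float),np.array(p["tvec"],float),np.array(p["intrinsics"],float),np.array(p["D"],float))[0].reshape(-1,2)*6-np.array([270,190])*6)
E
```

```text
[0.51389159 0.04560991 0.14530882] [0.34556946 0.98819173 0.31815019] [ -0.  -51.  -38.6   0.1  -0.    0. ]
[[422.5202521  388.73923526]
 [392.13006046 445.26367497]
 [265.2879122  347.32870814]
 [232.07357932 402.17225207]]
```

View pics/s4.png

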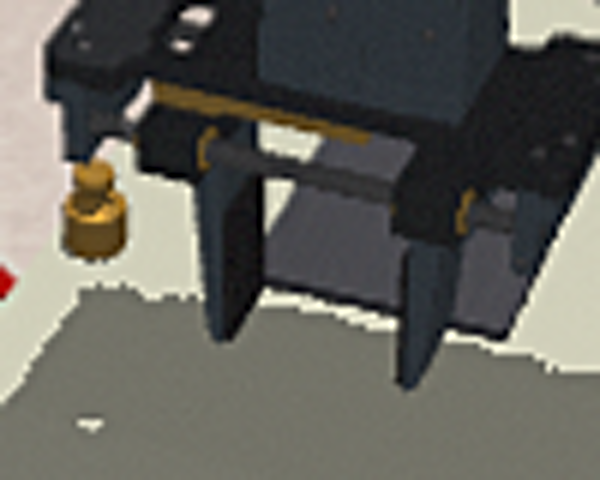

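Emit:
servo_tool(
  increments=[
    {"linear": [0,0,-1],"angular": [0,0,0]},
    {"linear": [0,0,0],"angular": [0,0,0]},
    {"linear": [0,0,-1],"angular": [0,0,0]},
    {"linear": [0,0,0],"angular": [0,0,0]},
  ],
)

```text
time: 8.2
tool_pos: [0.5139, 0.0456, 0.1433]
tool_rot: [[0.99, -0.0, 0.138], [-0.138, -0.0, 0.99], [-0.0, -1.0, -0.0]]
force: [-0.6, -0.0, 0.5]
grip_width: 0.0602
```

Emit:
servo_tool(
  increments=[
    {"linear": [0,0,-1],"angular": [0,0,0]},
    {"linear": [0,0,0],"angular": [0,0,0]},
  ],
)

```text
time: 8.37
tool_pos: [0.5139, 0.0456, 0.1423]
tool_rot: [[0.99, -0.0, 0.139], [-0.139, 0.0, 0.99], [-0.0, -1.0, -0.0]]
force: [0.2, 0.4, -0.2]
grip_width: 0.0599
```

Emit:
servo_tool(
  increments=[
    {"linear": [0,0,-0.7],"angular": [0,0,0]},
    {"linear": [0,0,0],"angular": [0,0,0]},
  ],
)

```text
time: 8.53
tool_pos: [0.5139, 0.0456, 0.1416]
tool_rot: [[0.99, -0.0, 0.139], [-0.139, 0.0, 0.99], [-0.0, -1.0, -0.0]]
force: [0.3, 0.1, 0.1]
grip_width: 0.0598
```

Emit:
servo_tool(
  increments=[
    {"linear": [0,0,-0.8],"angular": [0,0,0]},
    {"linear": [0,0,0],"angular": [0,0,0]},
  ],
)

```text
time: 8.7
tool_pos: [0.5139, 0.0456, 0.1408]
tool_rot: [[0.99, -0.0, 0.139], [-0.139, 0.0, 0.99], [-0.0, -1.0, 0.0]]
force: [0.4, -0.2, 0.3]
grip_width: 0.0598
```

Emit:
servo_tool(
  increments=[
    {"linear": [0,0,-0.8],"angular": [0,0,0]},
    {"linear": [0,0,0],"angular": [0,0,0]},
  ],
)

```text
time: 8.87
tool_pos: [0.5139, 0.0456, 0.14]
tool_rot: [[0.99, -0.0, 0.139], [-0.139, -0.0, 0.99], [-0.0, -1.0, -0.0]]
force: [0.0, 0.7, -0.3]
grip_width: 0.0603
```

Emit:
servo_tool(
  increments=[
    {"linear": [0,0,-0.8],"angular": [0,0,0]},
    {"linear": [0,0,0],"angular": [0,0,0]},
  ],
)

```text
time: 9.03
tool_pos: [0.5139, 0.0456, 0.1392]
tool_rot: [[0.99, -0.0, 0.139], [-0.139, -0.0, 0.99], [-0.0, -1.0, -0.0]]
force: [0.1, -0.4, -0.4]
grip_width: 0.0603
```

```bash
python3 - <<'E'
from h import *
o=env.observe();p=env.camera_params("wrist");M=np.array(p["mount"]);print(M.round(3))
K=np.array(p["intrinsics"],float);D=np.array(p["D"],float)
Mi=np.linalg.inv(M)
for y in(0,-.01,-.02):
  pts=[(sx,y,z) for sx in(-.03,.03) for z in(-.016,.016)]
  c=np.array([Mi[:3,:3]@q+Mi[:3,3] for q in pts]); print(y,cv2.projectPoints(c,np.zeros(3),np.zeros(3),K,D)[0].reshape(-1,2).round(0).tolist())
b=env.capture("side"); w=env.capture("wrist")
a=cv2.resize(b[190:270,270:370],None,fx=5,fy=5,interpolation=cv2.INTER_CUBIC);w=w[220:420,200:440];w=cv2.resize(w,(int(240*2*.6),400))
cv2.imwrite("pics/s5.png",np.hstack([a,w])[:,:,::-1])
E
```

```text
[[ 1.     0.001  0.001  0.   ]
 [-0.001 -0.273  0.962 -0.201]
 [ 0.001 -0.962 -0.273  0.078]
 [ 0.     0.     0.     1.   ]]
0 [[270.0, 293.0], [268.0, 242.0], [369.0, 293.0], [371.0, 242.0]]
-0.01 [[268.0, 300.0], [265.0, 247.0], [371.0, 300.0], [374.0, 248.0]]
-0.02 [[265.0, 308.0], [263.0, 253.0], [374.0, 308.0], [376.0, 253.0]]
```

View pics/s5.png

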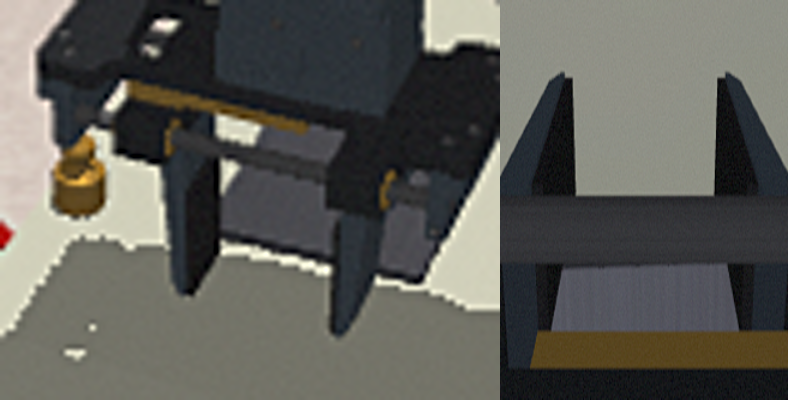

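```bash
python3 - <<'E'
from h import *
o=env.observe();R=np.array(o["tool_rot"]);P=np.array(o["tool_pos"])
def rays(c,px):
    p=env.camera_params(c);n=cv2.undistortPoints(np.array([[px]],float),np.array(p["intrinsics"],float),np.array(p["D"],float)).ravel();d=np.r_[n,1]
    if c=="wrist": M=np.array(p["mount"]);return P+R@M[:3,3],R@M[:3,:3]@d
    Q=cv2.Rodrigues(np.array(p["rvec"],float))[0];return -Q.T@np.array(p["tvec"],float).ravel(),Q.T@d
for s,w in(((307,248.6),(390,256)),((337,256.4),(253,256))):
    a,b=rays("side",s);c,d=rays("wrist",w)
    t=np.linalg.lstsq(np.c_[b,-d],c-a,rcond=None)[0];x,y=a+b*t[0],c+d*t[1]
    m=(x+y)/2;print(m.round(4),"gap",np.linalg.norm(x-y).round(4),"tool",(R.T@(m-P)).round(4))
E
```

```text
[0.5503 0.0583 0.169 ] gap 0.0022 tool [ 0.0343 -0.0297  0.0176]
[0.4835 0.0681 0.1698] gap 0.0004 tool [-0.0333 -0.0305  0.0181]
```

Emit:
servo_tool(
  increments=[
    {"linear": [-3,0.4,0],"angular": [0,0,0]},
    {"linear": [-3,0.4,0],"angular": [0,0,0]},
    {"linear": [0,0,-2],"angular": [0,0,0]},
    {"linear": [0,0,-2],"angular": [0,0,0]},
    {"linear": [0,0,0],"angular": [0,0,0]},
  ],
)

```text
time: 9.55
tool_pos: [0.5077, 0.0464, 0.1349]
tool_rot: [[0.99, -0.0, 0.139], [-0.139, -0.0, 0.99], [-0.0, -1.0, -0.0]]
force: [0.6, 0.3, -0.1]
grip_width: 0.0599
```

Emit:
servo_tool(
  increments=[
    {"linear": [0,0,-1.5],"angular": [0,0,0]},
    {"linear": [0,0,0],"angular": [0,0,0]},
  ],
)

```text
time: 9.72
tool_pos: [0.5079, 0.0464, 0.1336]
tool_rot: [[0.99, -0.0, 0.139], [-0.139, -0.0, 0.99], [-0.0, -1.0, -0.0]]
force: [1.8, -0.3, 0.0]
grip_width: 0.0599
```

Emit:
servo_tool(
  increments=[
    {"linear": [0,0,-1.5],"angular": [0,0,0]},
    {"linear": [0,0,0],"angular": [0,0,0]},
  ],
)

```text
time: 9.88
tool_pos: [0.5079, 0.0464, 0.1321]
tool_rot: [[0.99, -0.0, 0.139], [-0.139, -0.0, 0.99], [-0.0, -1.0, -0.0]]
force: [-0.2, -0.2, 0.3]
grip_width: 0.06
```

Emit:
servo_tool(
  increments=[
    {"linear": [0,0,-1.2],"angular": [0,0,0]},
    {"linear": [0,0,0],"angular": [0,0,0]},
  ],
)

```text
time: 10.05
tool_pos: [0.5079, 0.0464, 0.1309]
tool_rot: [[0.99, -0.0, 0.139], [-0.139, 0.0, 0.99], [-0.0, -1.0, -0.0]]
force: [0.3, -0.6, -0.1]
grip_width: 0.06
```

Emit:
servo_tool(
  increments=[
    {"linear": [0,0,-1.5],"angular": [0,0,0]},
    {"linear": [0,0,0],"angular": [0,0,0]},
  ],
)

```text
time: 10.22
tool_pos: [0.5078, 0.0464, 0.1294]
tool_rot: [[0.99, -0.0, 0.139], [-0.139, -0.0, 0.99], [-0.0, -1.0, -0.0]]
force: [-0.2, 0.1, -0.3]
grip_width: 0.0599
```

Emit:
servo_tool(
  increments=[
    {"linear": [0,0,-1.5],"angular": [0,0,0]},
    {"linear": [0,0,0],"angular": [0,0,0]},
  ],
)

```text
time: 10.38
tool_pos: [0.5078, 0.0464, 0.1279]
tool_rot: [[0.99, -0.0, 0.139], [-0.139, 0.0, 0.99], [-0.0, -1.0, -0.0]]
force: [-1.0, -0.8, -0.4]
grip_width: 0.0602
```

Emit:
servo_tool(
  increments=[
    {"linear": [0,0,-1],"angular": [0,0,0]},
    {"linear": [0,0,0],"angular": [0,0,0]},
  ],
)

```text
time: 10.55
tool_pos: [0.5079, 0.0464, 0.127]
tool_rot: [[0.99, -0.0, 0.139], [-0.139, 0.0, 0.99], [-0.0, -1.0, -0.0]]
force: [0.2, 0.7, 0.3]
grip_width: 0.0599
```

```bash
python3 - <<'E'
from h import *
o=env.observe();print(o["time"],o["tool_pos"],o["force"],o["tau"])
b=env.capture("side"); w=env.capture("wrist")
a=cv2.resize(b[190:270,270:370],None,fx=5,fy=5,interpolation=cv2.INTER_CUBIC);w=w[220:420,200:440];w=cv2.resize(w,(int(240*2*.6),400))
cv2.imwrite("pics/s6.png",np.hstack([a,w])[:,:,::-1])
E
```

```text
10.55 [0.50788293 0.04640593 0.12697668] [0.21211734 0.69965406 0.3362594 ] [-4.10178734e-03 -5.12705934e+01 -3.71236897e+01  6.19881344e-02
 -2.23753456e-02  4.24259824e-04]
```

View pics/s6.png

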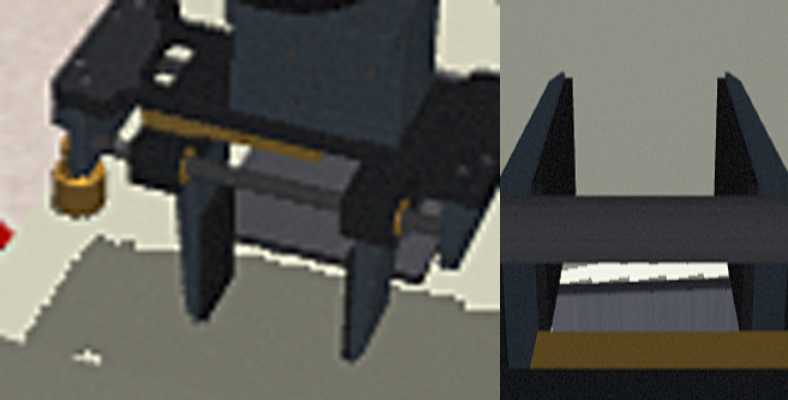

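```bash
python3 - <<'E'
from h import *
o=env.observe();R=np.array(o["tool_rot"]);P=np.array(o["tool_pos"])
p=env.camera_params("side");Q=cv2.Rodrigues(np.array(p["rvec"],float))[0];C=-Q.T@np.array(p["tvec"],float).ravel()
def at(px,xt):
    n=cv2.undistortPoints(np.array([[px]],float),np.array(p["intrinsics"],float),np.array(p["D"],float)).ravel()
    d=R.T@Q.T@np.r_[n,1];c=R.T@(C-P);q=c+d*(xt-c[0])/d[0];return q.round(4)
for n,px in(("Ltip",(270+198/5,190+320/5)),("Rtip",(270+352/5,190+360/5)),("brL",(270+80/5,190+175/5)),("brR",(270+450/5,190+268/5))):
    z=env and p
    for h in(0.0,): pass
    # vary tool z (push-dir offset): give tool y for z
    n_=cv2.undistortPoints(np.array([[px]],float),np.array(p["intrinsics"],float),np.array(p["D"],float)).ravel()
    d=R.T@Q.T@np.r_[n_,1];c=R.T@(C-P)
    for zt in(-.016,0,.0176): print(n,(c+d*(zt-c[2])/d[2]).round(4))
E
```

```text
Ltip [ 0.0467  0.003  -0.016 ]
Ltip [ 0.0403 -0.0122 -0.    ]
Ltip [ 0.0333 -0.0289  0.0176]
Rtip [-0.0249  0.0023 -0.016 ]
Rtip [-0.0298 -0.0129  0.    ]
Rtip [-0.0352 -0.0296  0.0176]
brL [ 0.1013 -0.0617 -0.016 ]
brL [ 0.0938 -0.0756  0.    ]
brL [ 0.0856 -0.0909  0.0176]
brR [-0.0647 -0.0624 -0.016 ]
brR [-0.0688 -0.0762  0.    ]
brR [-0.0733 -0.0915  0.0176]
```

Emit:
servo_tool(
  increments=[
    {"linear": [0,0,-1.5],"angular": [0,0,0]},
    {"linear": [0,0,0],"angular": [0,0,0]},
  ],
)

```text
time: 10.82
tool_pos: [0.5079, 0.0464, 0.1255]
tool_rot: [[0.99, -0.0, 0.139], [-0.139, -0.0, 0.99], [-0.0, -1.0, -0.0]]
force: [-0.9, -0.5, 0.2]
grip_width: 0.0603
```

Emit:
servo_tool(
  increments=[
    {"linear": [0,0,-1],"angular": [0,0,0]},
    {"linear": [0,0,0],"angular": [0,0,0]},
  ],
)

```text
time: 10.98
tool_pos: [0.5079, 0.0464, 0.1245]
tool_rot: [[0.99, -0.0, 0.139], [-0.139, -0.0, 0.99], [-0.0, -1.0, -0.0]]
force: [-0.7, -0.2, -0.6]
grip_width: 0.0598
```

Emit:
servo_tool(
  increments=[
    {"linear": [0,0,-1],"angular": [0,0,0]},
    {"linear": [0,0,0],"angular": [0,0,0]},
  ],
)

```text
time: 11.15
tool_pos: [0.5079, 0.0464, 0.1235]
tool_rot: [[0.99, -0.0, 0.139], [-0.139, 0.0, 0.99], [-0.0, -1.0, -0.0]]
force: [-0.6, -0.9, 0.4]
grip_width: 0.0599
```

Emit:
servo_tool(
  increments=[
    {"linear": [0,0,-0.8],"angular": [0,0,0]},
    {"linear": [0,0,0],"angular": [0,0,0]},
  ],
)

```text
time: 11.32
tool_pos: [0.5079, 0.0464, 0.1227]
tool_rot: [[0.99, -0.0, 0.139], [-0.139, -0.0, 0.99], [-0.0, -1.0, -0.0]]
force: [-0.8, 0.2, 0.2]
grip_width: 0.0599
```

Emit:
servo_tool(
  increments=[
    {"linear": [0,0,-0.7],"angular": [0,0,0]},
    {"linear": [0,0,0],"angular": [0,0,0]},
  ],
)

```text
time: 11.48
tool_pos: [0.5079, 0.0464, 0.122]
tool_rot: [[0.99, -0.0, 0.139], [-0.139, 0.0, 0.99], [-0.0, -1.0, -0.0]]
force: [-0.9, -0.0, 0.3]
grip_width: 0.0601
```

Emit:
servo_tool(
  increments=[
    {"linear": [0,0,-0.7],"angular": [0,0,0]},
    {"linear": [0,0,0],"angular": [0,0,0]},
  ],
)

```text
time: 11.65
tool_pos: [0.5079, 0.0464, 0.1213]
tool_rot: [[0.99, -0.0, 0.139], [-0.139, -0.0, 0.99], [-0.0, -1.0, -0.0]]
force: [-0.2, 0.3, 0.3]
grip_width: 0.0603
```

Emit:
servo_tool(
  increments=[
    {"linear": [0,0,-0.7],"angular": [0,0,0]},
    {"linear": [0,0,0],"angular": [0,0,0]},
  ],
)

```text
time: 11.82
tool_pos: [0.5079, 0.0464, 0.1206]
tool_rot: [[0.99, -0.0, 0.139], [-0.139, -0.0, 0.99], [-0.0, -1.0, -0.0]]
force: [0.0, -0.3, 0.1]
grip_width: 0.06
```

Emit:
servo_tool(
  increments=[
    {"linear": [-0.7,-5,0],"angular": [0,0,0]},
    {"linear": [-1,-7,0],"angular": [0,0,0]},
    {"linear": [-0.8,-6,0],"angular": [0,0,0]},
    {"linear": [-0.8,-6,0],"angular": [0,0,0]},
    {"linear": [-0.6,-4,0],"angular": [0,0,0]},
  ],
)

```text
time: 12.23
tool_pos: [0.5039, 0.0175, 0.1207]
tool_rot: [[0.99, -0.0, 0.139], [-0.139, -0.0, 0.99], [-0.0, -1.0, -0.0]]
force: [0.1, 2.2, -0.3]
grip_width: 0.0602
```

Emit:
servo_tool(
  increments=[
    {"linear": [-0.6,-4,0],"angular": [0,0,0]},
    {"linear": [-0.6,-4,0],"angular": [0,0,0]},
    {"linear": [-0.6,-4,0],"angular": [0,0,0]},
  ],
)

```text
time: 12.48
tool_pos: [0.5022, 0.006, 0.1207]
tool_rot: [[0.99, 0.0, 0.139], [-0.139, 0.0, 0.99], [0.0, -1.0, 0.0]]
force: [0.3, 1.5, -0.0]
grip_width: 0.0602
```

Emit:
servo_tool(
  increments=[
    {"linear": [-0.8,-6,0],"angular": [0,0,0]},
    {"linear": [-0.9,-6,0],"angular": [0,0,0]},
    {"linear": [-0.8,-6,0],"angular": [0,0,0]},
    {"linear": [-0.9,-6,0],"angular": [0,0,0]},
    {"linear": [-0.8,-6,0],"angular": [0,0,0]},
  ],
)

```text
time: 12.9
tool_pos: [0.498, -0.0242, 0.1207]
tool_rot: [[0.99, -0.0, 0.139], [-0.139, 0.0, 0.99], [-0.0, -1.0, 0.0]]
force: [0.1, 0.5, 0.1]
grip_width: 0.0599
```

Emit:
servo_tool(
  increments=[
    {"linear": [-0.8,-6,0],"angular": [0,0,0]},
    {"linear": [-0.9,-6,0],"angular": [0,0,0]},
    {"linear": [-0.8,-6,0],"angular": [0,0,0]},
    {"linear": [-0.9,-6,0],"angular": [0,0,0]},
    {"linear": [-0.8,-6,0],"angular": [0,0,0]},
  ],
)

```text
time: 13.32
tool_pos: [0.4937, -0.0542, 0.1207]
tool_rot: [[0.99, -0.0, 0.139], [-0.139, -0.0, 0.99], [-0.0, -1.0, -0.0]]
force: [0.8, 1.4, -0.0]
grip_width: 0.06
```

Emit:
servo_tool(
  increments=[
    {"linear": [-0.8,-6,0],"angular": [0,0,0]},
    {"linear": [-0.9,-6,0],"angular": [0,0,0]},
    {"linear": [-0.8,-6,0],"angular": [0,0,0]},
    {"linear": [-0.6,-4,0],"angular": [0,0,0]},
    {"linear": [0,0,0],"angular": [0,0,0]},
  ],
)

```text
time: 13.73
tool_pos: [0.4907, -0.0763, 0.1207]
tool_rot: [[0.99, -0.0, 0.139], [-0.139, -0.0, 0.99], [-0.0, -1.0, -0.0]]
force: [1.2, 0.3, -0.5]
grip_width: 0.0595
```

```bash
python3 - <<'E'
from h import *
o=env.observe();print(o["time"],o["tool_pos"],o["force"])
a=env.capture("top");cv2.imwrite("pics/full7.png",a[:,:,::-1]);a=a[150:390,220:540];b=env.capture("side")[130:370,220:460]
cv2.imwrite("pics/c7.png",cv2.resize(np.hstack([a,b]),None,fx=1.42,fy=1.42)[:,:,::-1])
E
```

```text
13.7333 [ 0.49066681 -0.07633051  0.1207263 ] [ 1.24024818  0.34782396 -0.5223778 ]
```

View pics/c7.png

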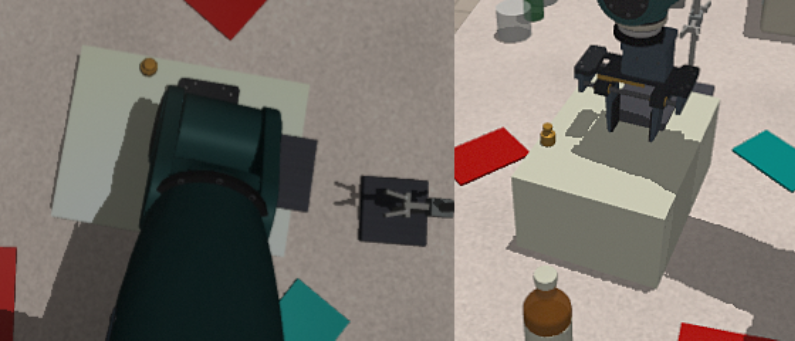

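```bash
python3 - <<'E'
from h import *
f=back([(443,248.6),(435.5,299)],.156);print(f)
c=np.array([.5033,-.0655]);u=np.array([-.143,-.990]);v=np.array([.99,-.143])
print((f-c)@u,(f-c)@v)
im=cv2.imread("pics/full7.png").astype(int);print(im[270,415:450].sum(1)//3)
E
```

```text
[[ 0.52004925 -0.24999651]
 [ 0.42231869 -0.23505136]]
[0.1802564  0.17943617] [ 0.04296476 -0.05592565]
[ 27  26  40  44  43  42  42  43  43  43  44  43  42  42  44  44  42  42
  43  42  44  41  40  40  40  56 120 140 139 135 132 132 132 132 133]
```

Emit:
servo_tool(
  increments=[
    {"linear": [-0.8,-6,0],"angular": [0,0,0]},
    {"linear": [-0.9,-6,0],"angular": [0,0,0]},
    {"linear": [-0.8,-6,0],"angular": [0,0,0]},
    {"linear": [-0.9,-6,0],"angular": [0,0,0]},
    {"linear": [-0.6,-4,0],"angular": [0,0,0]},
  ],
)

```text
time: 14.25
tool_pos: [0.4866, -0.1044, 0.1207]
tool_rot: [[0.99, -0.0, 0.139], [-0.139, -0.0, 0.99], [-0.0, -1.0, -0.0]]
force: [-0.2, 0.9, -0.9]
grip_width: 0.0599
```

Emit:
servo_tool(
  increments=[
    {"linear": [-0.3,-2,0],"angular": [0,0,0]},
    {"linear": [0,0,0],"angular": [0,0,0]},
    {"linear": [0.6,4,0],"angular": [0,0,0]},
    {"linear": [1.4,10,0],"angular": [0,0,0]},
    {"linear": [2,14,10],"angular": [0,0,0]},
  ],
)

```text
time: 14.67
tool_pos: [0.4895, -0.0768, 0.1295]
tool_rot: [[0.99, -0.002, 0.139], [-0.139, 0.0, 0.99], [-0.002, -1.0, 0.0]]
force: [0.1, -0.2, 0.3]
grip_width: 0.0598
```

Emit:
servo_tool(
  increments=[
    {"linear": [2,14,25],"angular": [0,0,0]},
    {"linear": [0,10,30],"angular": [0,0,0]},
    {"linear": [0,10,30],"angular": [0,0,0]},
    {"linear": [0,20,30],"angular": [0,0,0]},
    {"linear": [0,30,20],"angular": [0,0,0]},
  ],
)

```text
time: 15.08
tool_pos: [0.4931, 0.0072, 0.2687]
tool_rot: [[0.99, 0.003, 0.14], [-0.14, -0.0, 0.99], [0.003, -1.0, 0.0]]
force: [-0.5, -0.1, 1.1]
grip_width: 0.0601
```

Emit:
servo_tool(
  increments=[
    {"linear": [-8,35,0],"angular": [0,0,0]},
    {"linear": [-10,35,0],"angular": [0,0,0]},
    {"linear": [-10,35,0],"angular": [0,0,0]},
    {"linear": [-10,35,0],"angular": [0,0,0]},
    {"linear": [-10,35,0],"angular": [0,0,0]},
  ],
)

```text
time: 15.5
tool_pos: [0.4432, 0.1838, 0.2659]
tool_rot: [[0.99, 0.0, 0.138], [-0.138, 0.0, 0.99], [0.0, -1.0, 0.0]]
force: [1.8, -0.3, -0.1]
grip_width: 0.0597
```

Emit:
servo_tool(
  increments=[
    {"linear": [-10,35,0],"angular": [0,0,0]},
    {"linear": [-10,35,0],"angular": [0,0,0]},
    {"linear": [-5,35,0],"angular": [0,0,0]},
    {"linear": [0,20,0],"angular": [0,0,0]},
    {"linear": [0,0,0],"angular": [0,0,0]},
  ],
)

```text
time: 15.92
tool_pos: [0.4184, 0.3103, 0.2658]
tool_rot: [[0.991, 0.0, 0.135], [-0.135, 0.001, 0.991], [0.0, -1.0, 0.001]]
force: [-0.6, -0.9, -0.8]
grip_width: 0.0602
```

```bash
python3 - <<'E'
from h import *
o=env.observe();print(o["time"],o["tool_pos"],o["force"])
a=env.capture("top");cv2.imwrite("pics/full8.png",a[:,:,::-1]);b=env.capture("side")[130:370,220:460]
im=cv2.imread("pics/full8.png").astype(int);g=im.sum(2)/3
try:
    r,q=quad(g<75,.156,(405,268));print(r,q)
    c=np.array([503.3,-65.5]);u=np.array([-.143,-.990]);v=np.array([.99,-.143]);print((q-c)@u,(q-c)@v)
except Exception as e:print(e)
print("weight",env.tip_of("weight","top")[:1])
cv2.imwrite("pics/c8.png",cv2.resize(np.hstack([a[150:390,220:540],b]),None,fx=1.42,fy=1.42)[:,:,::-1])
E
```

```text
15.9167 [0.41837185 0.31030294 0.26577426] [-0.5885169  -0.92692189 -0.75393783]
((454.58428955078125, -280.41204833984375), (331.640869140625, 117.66455078125), 74.20294952392578) [[ 352.8 -424. ]
 [ 466.1 -456. ]
 [ 556.3 -136.9]
 [ 443.1 -104.8]]
[376.43650175 391.91459913  63.1069957   47.51560215] [-97.72951208  19.01350604  62.68018704 -53.97809352]
weight [{'position': [323.4, 198.4], 'conf': 0.46}]
```

View pics/c8.png

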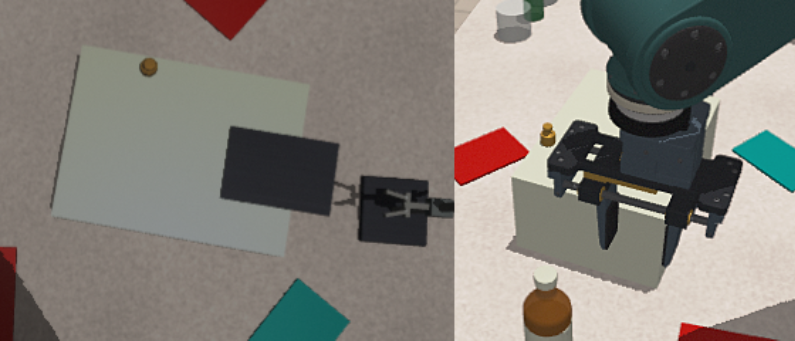

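```bash
python3 - <<'E'
from h import *
im=cv2.imread("pics/full8.png").astype(int);g=im.sum(2)/3
m=(g<75).astype(np.uint8);m=cv2.morphologyEx(m,cv2.MORPH_OPEN,np.ones((11,11)));m[:,468:]=0
r,q=quad(m,.156,(405,268));print(r)
c=np.array([503.3,-65.5]);u=np.array([-.143,-.990]);v=np.array([.99,-.143]);print((q-c)@u,(q-c)@v)
a=cv2.imread("pics/top0.png").astype(int)
for n,(x,y,X,Y) in dict(stand=(466,270,580,325),weight=(312,188,336,210),bottle=(160,215,210,260)).items(): print(n,np.abs(a-im)[y:Y,x:X].mean().round(1))
E
```

```text
((477.6815185546875, -198.232421875), (150.8705596923828, 99.6520767211914), 82.36100006103516)
[211.0459957  209.99990604  59.12060953  60.08200477] [-55.42131296  44.17930087  42.6997767  -57.01411165]
stand 11.4
weight 15.4
bottle 14.2
```

```bash
python3 -c "
from cell import env
print(env.sign_off())"
```

```text
the job is handed in; nothing more can be done
None
```

The dark plate now lies flat on the box with about 50 mm, a third of its length, overhanging the clamp-stand end. I pushed it there with two fingers, then backed off and moved the arm clear before handing in at about 16 s.

**Last checks (top camera):**
- **Overhang:** the front edge sits 210–211 mm from the box centre, so it sticks out 50–51 mm.
- **Squareness:** the plate is within about 0.6° of the box's long axis. My estimate of the box axis is only good to about 0.5°.
- **Long sides:** the plate spans −57 to +44 mm across the box, well inside the ±120 mm sides.
- **Other things:** the weight was detected at the same pixel as before. By eye the stand was in its first position. I saw no sign that the bottle or can had moved, but did not measure them. A plain before/after pixel difference was inconclusive, at 11–15 grey levels even around untouched things; I put that down to lighting.

**What disagreed:**
- **Fingertip height:** with the gripper at 60 mm, the fingertips sat about 30 mm above the reported TCP. My first pass at TCP height 153 mm therefore went over the plate without touching it.
- **Correction:** I measured the offset with the side and wrist cameras and lowered to TCP height 121 mm. The push then went through with about 1–2 N of force.

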